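Fetch the hot soil dish with the dish lifter

ROBOT

A 6-joint arm with a two-finger parallel gripper is mounted at the origin on a cart in front of the work surface, level with it; the furniture and walls round the work are solid. World frame = base frame: x ahead of the robot, y to its left, z up, the work surface at z = 0. Lengths are in m, angles in degrees, forces in N, time in s.
With the tool pointing down it reaches from about 0.4 to 0.825 m from the base axis. Payload 7 kg.
Tool frame: the origin (TCP) lies on the front face of the gripper's body, between the roots of the fingers; the fingertips stand 66 mm ahead of it and the grasp point (between the pads) lies 47 mm ahead of it; z points along the fingers, y is the line along which they close (so a half turn about z gives the same grasp; the last joint's range is limited). The gripper opens to 88 mm and grips with 3 to 60 N. Pads are 19 mm wide; open, the fingers measure 130 mm over their backs; the gripper's body (78 mm by 193 mm) begins 47 mm behind the grasp point.
Start: joints at [86.809, 20.546, 0.682, 0, -70.136, -16.507], TCP at [0.228, 0.635, 0.292] pointing down, gripper open.
Joint ranges: [-176.03, 176.03], [-82.01, 121.73], [-58.28, 71.71], [-173.87, 95.51], [-174.79, -0.11], [-173.66, 173.66]. Speed limits (degrees/s): [136.94, 136.94, 172.46, 180, 180, 180].

INTERFACE

Orientations are given as [roll, pitch, yaw] about the fixed x, y, z axes, in that order (R = Rz(yaw) Ry(pitch) Rx(roll)).
In Python, from plant import ctrl gives the robot as it stands.
- The arm moves only by the tool send_rows, never from a script. Its argument "deltas" is a list of rows, each a list of 2 entries, a list of its own where there are three numbers: the shift along the tool's x, y, z each as a share of 800 mm, from -1 to 1, then the turn about the tool's z as a share of 90 degrees, from -1 to 1. A call has exactly 5 rows; each row is the pose to reach, as a shift and turn from the pose commanded when the call began, along the tool's axes at that moment; what a row does not reach only later rows make up. A row lasts 1/12 s, in which the tool goes at most 41.7 mm and 7.16 degrees, less where a joint would pass 70% of its speed; a pose out of reach is approached as far as the arm can. A call with a number of a shift or a turn outside -1 to 1 is refused whole. A call with a gripper value outside its range is refused whole. "gripper" is the opening, from 0 (shut) to 1 (fully open), set as the call begins (left out, the last holds). The fingers move at their own pace and stop on an object; the grip force is fixed at half the most. Time passes only in rows, so rows that repeat a pose let the fingers close, or fill a call up. It gives the time, the measured TCP pose, the force, the opening and the grip force at its end, in the units of the state.
- ctrl.get_obs(): the state, without advancing time (a new reading comes with each control period).
- ctrl.snapshot(name): name is "side" or "top"; returns a dict with "color" (420x560x3 uint8, red, green, blue), "vertical_fov" (degrees; the focal length in pixels is half the picture's height over the tangent of half this angle, whatever the lens; pixels are square), "cx", "cy" (the principal point, pixels), "k1" (the pictures are not rectified: a ray, as slopes to the right and down, at radius r is drawn at 1 + k1 r^2 times it, then the intrinsics apply), "rvec" (rotation vector, rad) and "tvec" (3), from world to camera coordinates, as OpenCV has them. Camera axes: x right, y down, z forward; pixel columns grow to the right and rows downward; lengths in m; the calibration is good to about 2 mm. A picture is of the moment at which its call begins. There is no depth.
- ctrl.close_job(): hands the job in; it is judged then, once.
Trained networks look in a picture, given as the dict that the camera call returned (one of the last four; its "shot" number tells which), for a name from the list of things; names that differ only in an ending like _2 or _b are one class to them, and where a whole thing is asked for, a point or a joint stands for the part that bears it (a point fixed in the world has none). Each returns a list of dicts, best first, with "conf" (0 to 1); they miss things now and then, are a little off and sometimes report something else, mostly with a low value. They report only what shows in the picture. A call takes as long as a camera call. They do not tell look-alikes from the thing itself.
- ctrl.boxes_of(picture, thing): "xy" ([column, row] as shares, 0 to 1, of the picture: columns of its width, rows of its height, amid what is visible of it).
- ctrl.cut_out(picture, thing): "pixels" (420x560 bool, what is visible of it) and "xy" ([column, row] as shares, 0 to 1, of the picture: columns of its width, rows of its height, amid what is visible of it).
The state is a dict: "clock": time; "joint_pos": joint angles; "qvel": joint speeds; "tau": joint torques, N m; "tool_pos": TCP position; "orientation": TCP orientation; "force": force on the tool from outside, world axes, zero at the start; "moment": the same for the moment, N m; "opening": finger opening in m; "gripper_force": force on a finger pad.
Only numpy, scipy, OpenCV 4.12 (cv2) and the standard library are available. Lean on these libraries where they do the work, as an engineer would, in place of code of your own. Each camera call takes 0.05 s, during which the arm holds its last target. There are 200 camera calls.

TASK

The shallow glass dish of soil on its low metal stand is hot from drying, so take the dish lifter by its upright grip, slide the blade in under the dish through the open end of the stand and lift the dish off. Carry it level to the round cork mat and set the lifter down there with the dish still on its blade, the dish near the middle of the mat, then let go. Do not touch the dish with the gripper, and leave the taller metal tin on the other stand where it is.

Things in the scene. Friction and masses are not known exactly. Their poses are not given: they have to be found in the camera images.
- soil_dish: Round glass dish of dark soil, 69 mm across, 15 mm high, 45 g; origin: centre of underside. Starts at z = 0.036 on one of two like fixed stands (see tin; which is where varies). Its x axis runs along the stand's slot, away from the robot and to its left, 40 to 68 degrees from straight ahead: enter under it from the -x end. It rests on the stand by its edges, with nothing under its middle.
- dish_lifter: Lifter (spatula), 150 g, flat on the mat at first. Origin: underside, below the grip. Blade 30 mm wide, 3 thick, along +x to a nose at 120 mm; lip across it at x = 45-48 mm, 10 high: a well seated dish has its centre at x = 85. Upright square black grip 24 x 24 mm, faces square to x and y, from z = 14 to 80 mm; foot under it 50 mm wide, 6 thick, x = -25 to 20.
- cork_mat: Round cork mat, 160 mm across and 4 mm thick (top at z = 0.004), fixed on the worktop to the robot's right; origin at the centre of its underside.
- tin: Aluminium tin, 60 mm across, 26 high, to be left on its stand; origin: centre of underside, at z = 0.036. Each stand is an aluminium channel 76 mm long (along x of what lies on it), 68 wide, 36 high: 3 mm floor, side walls, two top flanges 10 wide, 3 thick, carrying dish or tin, with a 48 mm wide slot between them. Slot and space below (z 0.003 to 0.036) are open at both ends.
Mind the look-alikes: they are no part of the job. What is shaped like the soil_dish but blue or yellow is not meant.

How it is judged (in metres and radians):
On the way, in this order (a step that is already met when the one before it is completed fails the run):
1. the dish is lifted at least 20 mm off the stand, on the lifter's blade (x of soil_dish in the frame of dish_lifter between 0.055 and 0.115 m and y of soil_dish in the frame of dish_lifter between -0.02 and 0.02 m and z of soil_dish in the frame of dish_lifter below 0.015 m and angle between soil_dish's own z axis and vertical below 0.26 rad and height (world z) of soil_dish above 0.056 m), for 0.2 s.
2. the lifter, still held by the fingers and with the dish on its blade, is brought down to within about 12 mm of the cork mat, dish over the middle of the mat (x of soil_dish in the frame of dish_lifter between 0.055 and 0.115 m and y of soil_dish in the frame of dish_lifter between -0.02 and 0.02 m and z of soil_dish in the frame of dish_lifter below 0.015 m and angle between soil_dish's own z axis and vertical below 0.26 rad and horizontal distance between soil_dish and cork_mat below 0.05 m and height (world z) of dish_lifter below 0.016 m and contact force between the fingers and dish_lifter above 0.5 N), for 0.1 s.
At the end, for the whole second after the job is handed in: The lifter is at rest flat on the cork mat (tilt under 10 degrees) and released; the dish is at rest and level (within 10 degrees) on its blade, dish centre 55 to 115 mm ahead of the grip axis and within 20 mm of the blade's middle line, and within 50 mm of the mat's centre seen from above (x of soil_dish in the frame of dish_lifter between 0.055 and 0.115 m and y of soil_dish in the frame of dish_lifter between -0.02 and 0.02 m and z of soil_dish in the frame of dish_lifter below 0.015 m and horizontal distance between soil_dish and cork_mat below 0.05 m and angle between each of soil_dish, dish_lifter's own z axis and vertical below 0.17 rad and height (world z) of dish_lifter below 0.012 m and linear speed of each of soil_dish, dish_lifter below 0.02 m/s); the robot touches nothing.
It fails at once if the gripper or arm touches the dish (contact force between any of the fingers, the arm and soil_dish above 1 N).
It fails at once if the tin is shifted by more than 30 mm (distance of tin from where it was at the start of the episode above 0.03 m).
It also fails if it takes over 45 s, if anything falls off the work surface, if the arm or the gripper's body presses on something with over 40 N, if the wrist force passes 120 N, or if a joint passes its speed limit or range.

## Working session

There is one attempt and no reset: what is moved stays moved. The work goes in short steps, Python scripts to look and compute and a tool call to move; the robot and the scene stay as the last step left them, time stands still between calls to the robot, and variables do not carry over. Pictures are saved under pics/ and viewed, at most 10 in all, crops included, and the job is handed in when it is done.

Besides the shell and the picture viewer there is one more tool, called after "Request:" by a JSON object that holds its "op" and its "data", one argument or row to a line. send_rows: Moves the arm, as the interface text tells. Shift numbers are shares of 800 mm and turn numbers shares of 90 degrees, none past 1 either way. Its arguments: {"type":"object","properties":{"deltas":{"type":"array","items":{"type":"array"}},"gripper":{"type":"number"}},"required":["deltas"]}

```bash
mkdir -p pics
cat > h.py <<'E'
import numpy as np, cv2, pickle
from plant import ctrl
def cam(s):
    f=s["color"].shape[0]/2/np.tan(np.radians(s["vertical_fov"])/2)
    K=np.array([[f,0,s["cx"]],[0,f,s["cy"]],[0,0,1.]]);D=np.array([s["k1"],0,0,0,0.])
    return K,D,np.array(s["rvec"],float),np.array(s["tvec"],float)
def toworld(s,uv,z):
    K,D,r,t=cam(s);uv=np.asarray(uv,float).reshape(-1,1,2)
    n=cv2.undistortPoints(uv,K,D).reshape(-1,2);R=cv2.Rodrigues(r)[0]
    d=np.c_[n,np.ones(len(n))]@R;c=-R.T@t
    return c+d*((z-c[2])/d[:,2])[:,None]
def proj(s,P):
    K,D,r,t=cam(s);return cv2.projectPoints(np.asarray(P,float).reshape(-1,1,3),r,t,K,D)[0].reshape(-1,2)
E
python3 - <<'E'
from h import *
S={n:ctrl.snapshot(n) for n in("top","side")}
pickle.dump(S,open("s0.pkl","wb"))
for n,s in S.items():
    cv2.imwrite(f"pics/{n}0.png",s["color"][:,:,::-1])
    R=cv2.Rodrigues(np.array(s["rvec"]))[0];print(n,s["k1"],-R.T@np.array(s["tvec"]))
    for th in("soil_dish","dish_lifter","cork_mat","tin"):
        for d in ctrl.cut_out(s,th):
            uv=np.array(d["xy"])*[560,420]
            print(n,th,round(d["conf"],2),uv.round(),d["pixels"].sum(),toworld(s,uv,.03).round(3)[0])
print(ctrl.get_obs())
E
```

```text
top -0.09938203938732534 [ 0.34346332 -0.18878871  1.28949937]
top soil_dish 0.94 [170. 175.] 473 [0.667 0.12  0.03 ]
top soil_dish 0.88 [173. 212.] 499 [0.564 0.106 0.03 ]
top dish_lifter 0.8 [386. 257.] 757 [ 0.446 -0.459  0.03 ]
top cork_mat 0.55 [393. 250.] 1950 [ 0.465 -0.478  0.03 ]
top tin 0.74 [331. 232.] 407 [ 0.512 -0.314  0.03 ]
side -0.10031661826780003 [ 0.55783897 -1.34671929  0.6371114 ]
side soil_dish 0.9 [246. 214.] 377 [ 0.484 -0.152  0.03 ]
side soil_dish 0.65 [280. 182.] 168 [0.577 0.049 0.03 ]
side soil_dish 0.58 [315. 178.] 53 [0.681 0.068 0.03 ]
side dish_lifter 0.87 [214. 291.] 1108 [ 0.434 -0.487  0.03 ]
side cork_mat 0.68 [236. 303.] 2093 [ 0.479 -0.531  0.03 ]
side tin 0.87 [257. 239.] 500 [ 0.515 -0.284  0.03 ]
{'clock': 0.5, 'joint_pos': array([ 8.68087336e+01,  2.05492912e+01,  6.80127378e-01, -2.02408270e-03,
       -7.01355395e+01, -1.65080021e+01]), 'qvel': array([-0.00020874, -0.05501416,  0.02565299, -0.03286599,  0.03975856,
        0.03998088]), 'tau': array([ 1.21357702e-03, -5.81797564e+01,  2.93068707e+01,  6.99713945e+00,
        1.19217372e-02, -3.46802574e-05]), 'tool_pos': array([0.22751826, 0.6354636 , 0.29210783]), 'orientation': array([ 1.79994950e+02,  4.88666518e-04, -1.96999564e+01]), 'force': array([0.02623784, 0.13101795, 0.50439703]), 'moment': array([-0.02542842, -0.00351659, -0.02872833]), 'gripper_force': 0.0, 'opening': 0.08744248877483196}
```

View pics/top0.png

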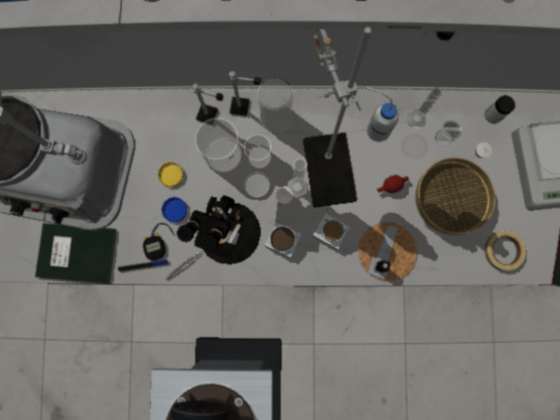

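View pics/side0.png

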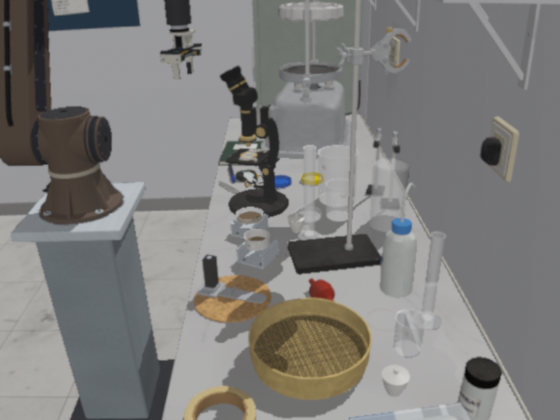

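Run:
```python
from h import *
S=pickle.load(open("s0.pkl","rb"))
t=S["top"]["color"][205:285,250:425,::-1];s=S["side"]["color"][195:325,185:305,::-1]
a=cv2.resize(t,None,fx=4.5,fy=4.5,interpolation=cv2.INTER_CUBIC)
cv2.imwrite("pics/ctop.png",a);cv2.imwrite("pics/cside.png",cv2.resize(s,None,fx=4.5,fy=4.5,interpolation=cv2.INTER_CUBIC))
```

```text
(no output)
```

View pics/ctop.png

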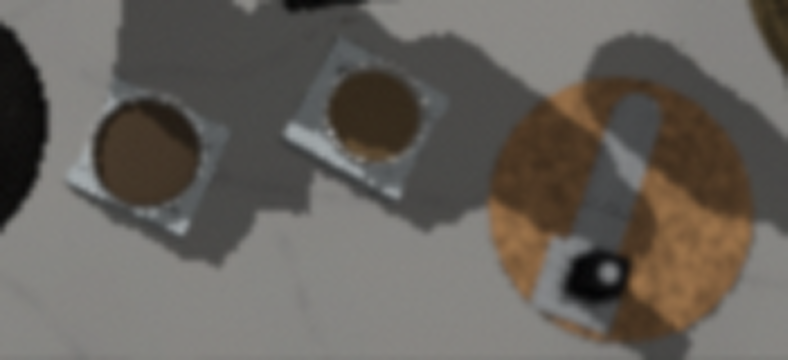

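View pics/cside.png

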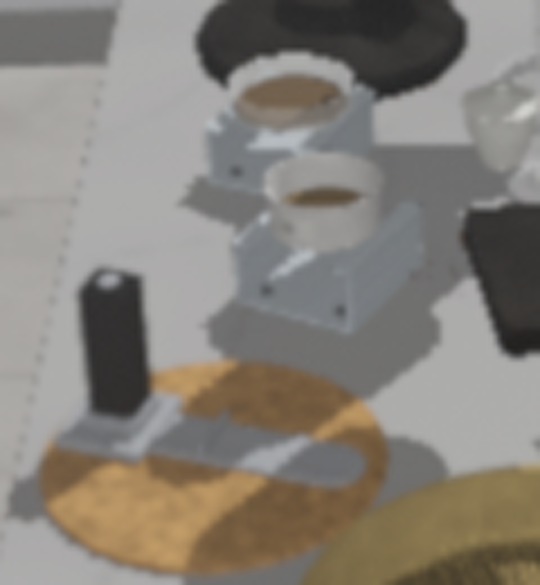

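Candidates in the top view: brown dish (283,238), brown tin (332,231), yellow (171,175) and blue (175,212) look-alikes. In the side crop, the far vessel (248,216 in the full picture) is wide and shallow, so it is the soil dish. The nearer one (258,240) is taller, so it is the tin. The lifter lies on the mat, with its grip at top (383,266) and its nose at (391,228).

```bash
cat > fit.py <<'E'
from h import *
from scipy.optimize import minimize
def box(x0,x1,y0,y1,z0,z1): return np.array([[x,y,z] for x in(x0,x1) for y in(y0,y1) for z in(z0,z1)])
a=np.linspace(0,2*np.pi,24)
def cyl(r,z0,z1): return np.array([[r*np.cos(t),r*np.sin(t),z] for t in a for z in(z0,z1)])
LIFT=[np.vstack([box(0,.105,-.015,.015,0,.003),cyl(.015,0,.003)+[.105,0,0]]),box(-.025,.02,-.025,.025,0,.006),box(-.012,.012,-.012,.012,.006,.08)]
STAND=[box(-.038,.038,-.034,.034,0,.036)]
def T(P,p,z): 
    c,s=np.cos(p[2]),np.sin(p[2]);return P@np.array([[c,s,0],[-s,c,0],[0,0,1]])+[p[0],p[1],z]
def mask(s,parts,p,z,k=4):
    m=np.zeros((420*k,560*k),np.uint8)
    for P in parts:
        h=cv2.convexHull(((proj(s,T(P,p,z))+.5)*k).astype(np.float32)).astype(np.int32);cv2.fillConvexPoly(m,h,1)
    return cv2.resize(m.astype(np.float32),(560,420),interpolation=cv2.INTER_AREA)
def fit(pairs,parts,p0,z):
    def c(p): return sum(np.abs(mask(s,parts,p,z)-m).sum()/m.sum() for s,m in pairs)
    best=None
    for dy in(-.2,0,.2):
        q=np.array(p0)+[0,0,dy]
        r=minimize(c,q,method="Nelder-Mead",options=dict(initial_simplex=q+np.vstack([np.zeros(3),np.diag([.01,.01,.1])]),xatol=2e-4,fatol=1e-4))
        if best is None or r.fun<best.fun: best=r
    return best.x,best.fun
E
cat > m1.py <<'E'
from fit import *
S=pickle.load(open("s0.pkl","rb"))
M={}
for n in S:
    S[n]=ctrl.snapshot(n)
    for th in("soil_dish","dish_lifter","cork_mat","tin"): M[n,th]=ctrl.cut_out(S[n],th)
pickle.dump((S,M),open("s1.pkl","wb"))
near={"top":{"soil_dish":(283,238),"tin":(332,231)},"side":{"soil_dish":(247,214),"tin":(257,239)}}
def get(n,th):
    L=M[n,th]
    if th in near[n]:
        L=[d for d in L if np.hypot(*(np.array(d["xy"])*[560,420]-near[n][th]))<14]
    return L[0]["pixels"].astype(np.float32) if L else None
for th,parts,p0,z in(("dish_lifter",LIFT,(.44,-.46,-.31),.004),("soil_dish",[cyl(.0345,0,.015)],(.49,-.16,0),.036),("tin",[cyl(.03,0,.026)],(.51,-.3,0),.036),("cork_mat",[cyl(.08,0,.004)],(.47,-.48,0),0)):
    for ns in(("top",),("side",),("top","side")):
        pr=[(S[n],get(n,th)) for n in ns if get(n,th) is not None]
        if th=="cork_mat": pr=[(s,np.maximum(m,(get(n,"dish_lifter")*mask(s,parts,(.47,-.48,0),0)>.5))) for n in ns for s,m in[(S[n],get(n,th))]]
        if pr: 
            x,f=fit(pr,parts,p0,z);print(th,ns,len(pr),x[:2].round(4),np.degrees(x[2]).round(1),round(f,3))
# stand corners clicked in the top crop
for nm,C in(("dish",[(68,180),(185,235),(228,130),(112,85)]),("tin",[(285,130),(400,198),(448,100),(340,38)])):
    uv=np.array(C)/4.5+[250-.4,205-.4];w=toworld(S["top"],uv,.036)[:,:2]
    print(nm,w.round(3).tolist(),w.mean(0).round(4),[np.degrees(np.arctan2(*(w[i]-w[j])[::-1])).round(1) for i,j in((0,1),(3,2))],[np.linalg.norm(w[i]-w[(i+1)%4]).round(3) for i in range(4)])
for uv,z in(((225,70),.0),):
    for y in(0.0,.05):
        # height of microscope top on plane y
        s=S["side"];c=toworld(s,uv,0)[0];d=toworld(s,uv,.1)[0];t=(y-c[1])/(d[1]-c[1]);print("scope top",c+t*(d-c))
E
python3 m1.py
```

```text
dish_lifter ('top',) 1 [ 0.4198 -0.4421] -19.8 0.072
dish_lifter ('side',) 1 [ 0.4218 -0.4466] -20.3 0.091
dish_lifter ('top', 'side') 2 [ 0.4203 -0.444 ] -19.6 0.237
soil_dish ('top',) 1 [ 0.4936 -0.1851] 17.1 0.05
soil_dish ('side',) 1 [ 0.4949 -0.1878] 15.2 0.046
soil_dish ('top', 'side') 2 [ 0.494 -0.186] 17.1 0.129
tin ('top',) 1 [ 0.5151 -0.3159] 8.1 0.039
tin ('side',) 1 [ 0.5155 -0.316 ] 19.8 0.061
tin ('top', 'side') 2 [ 0.5155 -0.316 ] 19.3 0.104
cork_mat ('top',) 1 [ 0.4656 -0.4694] -2.2 0.045
cork_mat ('side',) 1 [ 0.4666 -0.4709] 3.6 0.061
cork_mat ('top', 'side') 2 [ 0.4662 -0.47  ] -12.4 0.113
dish [[0.477, -0.139], [0.445, -0.207], [0.507, -0.233], [0.533, -0.165]] [ 0.4905 -0.186 ] [np.float64(65.0), np.float64(68.8)] [np.float64(0.075), np.float64(0.066), np.float64(0.073), np.float64(0.061)]
tin [[0.507, -0.266], [0.467, -0.332], [0.525, -0.361], [0.561, -0.299]] [ 0.515  -0.3146] [np.float64(59.2), np.float64(59.8)] [np.float64(0.078), np.float64(0.065), np.float64(0.073), np.float64(0.064)]
scope top [0.44303952 0.         0.36790569]
scope top [0.43877733 0.05       0.35791082]
```

```bash
cat > plan.py <<'E'
from h import *
def plan(wps,start=None):
    """wps: (x,y,z,yaw deg,rows-calls) -> last row of each call in shares"""
    if start is None:
        o=ctrl.get_obs();start=[*o["tool_pos"],o["orientation"][2]];print("from",np.round(start,4),"q",np.round(o["joint_pos"],1))
    p=np.array(start,float)
    for *w,n in wps:
        w=np.array(w,float);w[3]+=360*np.round((p[3]-w[3])/360) if n<0 else 0
        n=abs(n);a=p.copy()
        for k in range(1,n+1):
            q=a+(w-a)*k/n;y=np.radians(p[3]);d=q-p;c,s=np.cos(y),np.sin(y)
            v=np.array([c*d[0]+s*d[1],s*d[0]-c*d[1],-d[2]])/.8;t=-d[3]/90
            q=p+0;v=v.round(4);t=round(t,4);dd=v*.8
            q[:3]+=[c*dd[0]+s*dd[1],s*dd[0]-c*dd[1],-dd[2]];q[3]-=t*90;p=q
            r=[[[float(x) for x in (v*i/5).round(4)],round(t*i/5,4)] for i in range(1,6)]
            print(r,"->",p.round(4),"mm/row",round(160*np.linalg.norm(v)),"deg/row",round(18*abs(t),1))
E
python3 - <<'E'
from plan import *
plan([(.30,.50,.46,-45,1),(.40,.34,.50,-80,1),(.45,.15,.50,-113,1),(.46,-.05,.50,-146,1),(.45,-.24,.47,-175,1),(.4205,-.40,.36,-199.8,1),(.4205,-.444,.24,-199.8,1)])
E
```

```text
from [  0.2275   0.6355   0.2922 -19.6972] q [ 86.8  20.5   0.7   0.  -70.1 -16.5]
[[[0.0285, 0.0258, -0.042], np.float64(0.0562)], [[0.057, 0.0516, -0.0839], np.float64(0.1124)], [[0.0854, 0.0773, -0.1259], np.float64(0.1687)], [[0.1139, 0.1031, -0.1678], np.float64(0.2249)], [[0.1424, 0.1289, -0.2098], np.float64(0.2811)]] -> [  0.3      0.5      0.46   -44.9962] mm/row 46 deg/row 5.1
[[[0.046, 0.0106, -0.01], np.float64(0.0778)], [[0.0919, 0.0212, -0.02], np.float64(0.1556)], [[0.1379, 0.0319, -0.03], np.float64(0.2333)], [[0.1838, 0.0425, -0.04], np.float64(0.3111)], [[0.2298, 0.0531, -0.05], np.float64(0.3889)]] -> [  0.4      0.34     0.5    -79.9972] mm/row 39 deg/row 7.0
[[[0.0489, -0.0041, 0.0], np.float64(0.0733)], [[0.0979, -0.0081, 0.0], np.float64(0.1467)], [[0.1468, -0.0122, 0.0], np.float64(0.22)], [[0.1958, -0.0162, 0.0], np.float64(0.2934)], [[0.2447, -0.0203, 0.0], np.float64(0.3667)]] -> [   0.45      0.15      0.5    -113.0002] mm/row 39 deg/row 6.6
[[[0.045, -0.0218, 0.0], np.float64(0.0733)], [[0.0901, -0.0437, 0.0], np.float64(0.1467)], [[0.1351, -0.0655, 0.0],
[... 404 characters left out ...]
, 0.0375], np.float64(0.3222)]] -> [   0.45     -0.24      0.47   -175.0012] mm/row 39 deg/row 5.8
[[[0.0108, -0.0392, 0.0275], np.float64(0.0551)], [[0.0216, -0.0784, 0.055], np.float64(0.1102)], [[0.0325, -0.1177, 0.0825], np.float64(0.1653)], [[0.0433, -0.1569, 0.11], np.float64(0.2204)], [[0.0541, -0.1961, 0.1375], np.float64(0.2755)]] -> [   0.4205   -0.4       0.36   -199.7962] mm/row 39 deg/row 5.0
[[[-0.0037, -0.0103, 0.03], np.float64(0.0)], [[-0.0074, -0.0207, 0.06], np.float64(0.0)], [[-0.0112, -0.031, 0.09], np.float64(0.0)], [[-0.0149, -0.0414, 0.12], np.float64(0.0)], [[-0.0186, -0.0517, 0.15], np.float64(0.0)]] -> [   0.4205   -0.444     0.24   -199.7962] mm/row 26 deg/row 0.0
```

Request:
{"op": "send_rows", "data": {
  "deltas": [
    [[0.025, 0.022, -0.042], 0.056],
    [[0.05, 0.045, -0.084], 0.112],
    [[0.075, 0.067, -0.126], 0.168],
    [[0.1, 0.09, -0.168], 0.224],
    [[0.125, 0.11, -0.2], 0.28]
  ]
}}

```text
clock: 1.42
tool_pos: [0.2922, 0.5178, 0.4543]
orientation: [-179.9, 0.0, -45.1]
force: [1.0, 0.6, 1.0]
opening: 0.0872
gripper_force: 0.0
```

Run:
```python
from plan import *
plan([(.40,.34,.50,-80,1),(.45,.15,.50,-113,1),(.46,-.05,.50,-146,1),(.45,-.24,.47,-175,1)])
```

```text
from [  0.2922   0.5178   0.4543 -45.117 ] q [ 79.4   9.5   6.4   0.  -86.8 -34.5]
[[[0.0505, 0.0123, -0.0114], np.float64(0.0775)], [[0.101, 0.0246, -0.0229], np.float64(0.155)], [[0.1515, 0.0368, -0.0343], np.float64(0.2326)], [[0.202, 0.0491, -0.0458], np.float64(0.3101)], [[0.2525, 0.0614, -0.0572], np.float64(0.3876)]] -> [  0.4     0.34    0.5   -80.001] mm/row 43 deg/row 7.0
[[[0.049, -0.0041, 0.0], np.float64(0.0733)], [[0.0979, -0.0081, 0.0], np.float64(0.1467)], [[0.1469, -0.0122, 0.0], np.float64(0.22)], [[0.1958, -0.0162, 0.0], np.float64(0.2934)], [[0.2448, -0.0203, 0.0], np.float64(0.3667)]] -> [   0.45     0.15     0.5   -113.004] mm/row 39 deg/row 6.6
[[[0.045, -0.0218, 0.0], np.float64(0.0733)], [[0.0901, -0.0437, 0.0], np.float64(0.1466)], [[0.1351, -0.0655, 0.0], np.float64(0.22)], [[0.1802, -0.0874, 0.0], np.float64(0.2933)], [[0.2252, -0.1092, 0.0], np.float64(0.3666)]] -> [ 4.60000e-01 -5.00000e-02  5.00000e-01 -1.45998e+02] mm/row 40 deg/row 6.6
[[[0.0286, -0.038, 0.0075], np.float64(0.0644)], [[0.0572, -0.076, 0.015], np.float64(0.1289)], [[0.0859, -0.1139, 0.0225], np.float64(0.1933)], [[0.1145, -0.1519, 0.03], np.float64(0.2578)], [[0.1431, -0.1899, 0.0375], np.float64(0.3222)]] -> [   0.45    -0.24     0.47  -174.996] mm/row 39 deg/row 5.8
```

Request:
{"op": "send_rows", "data": {
  "deltas": [
    [[0.048, 0.012, -0.011], 0.077],
    [[0.096, 0.024, -0.022], 0.154],
    [[0.144, 0.036, -0.033], 0.231],
    [[0.192, 0.048, -0.045], 0.31],
    [[0.24, 0.06, -0.057], 0.388]
  ]
}}

```text
clock: 1.83
tool_pos: [0.3945, 0.3475, 0.4986]
orientation: [-180.0, 0.0, -80.1]
force: [1.3, 0.5, 0.5]
opening: 0.0876
gripper_force: 0.0
```

Request:
{"op": "send_rows", "data": {
  "deltas": [
    [[0.049, -0.004, 0], 0.073],
    [[0.098, -0.008, 0], 0.147],
    [[0.147, -0.012, 0], 0.22],
    [[0.196, -0.016, 0], 0.293],
    [[0.245, -0.02, 0], 0.367]
  ]
}}

```text
clock: 2.25
tool_pos: [0.4443, 0.1573, 0.4982]
orientation: [-180.0, 0.1, -113.2]
force: [0.3, 0.3, -0.0]
opening: 0.0877
gripper_force: 0.0
```

Request:
{"op": "send_rows", "data": {
  "deltas": [
    [[0.045, -0.022, 0], 0.073],
    [[0.09, -0.044, 0], 0.147],
    [[0.135, -0.066, 0], 0.22],
    [[0.18, -0.087, 0], 0.293],
    [[0.225, -0.109, 0], 0.367]
  ]
}}

```text
clock: 2.67
tool_pos: [0.4542, -0.0424, 0.4983]
orientation: [-180.0, 0.1, -146.2]
force: [1.1, 0.6, -0.3]
opening: 0.0875
gripper_force: 0.0
```

Request:
{"op": "send_rows", "data": {
  "deltas": [
    [[0.029, -0.038, 0.007], 0.064],
    [[0.057, -0.076, 0.015], 0.129],
    [[0.086, -0.114, 0.022], 0.193],
    [[0.115, -0.152, 0.03], 0.258],
    [[0.143, -0.19, 0.037], 0.322]
  ]
}}

```text
clock: 3.08
tool_pos: [0.4447, -0.2323, 0.4682]
orientation: [-180.0, 0.1, -175.1]
force: [1.0, 0.9, 1.3]
opening: 0.0877
gripper_force: 0.0
```

Run:
```python
from plan import *
plan([(.4205,-.40,.36,-199.8,-1),(.4205,-.444,.22,-199.8,1),(.4205,-.444,.111,-199.8,1)])
```

```text
from [   0.4447   -0.2323    0.4682 -175.1453] q [ -5.1   0.   -2.4  -0.  -87.5 -80. ]
[[[0.0096, -0.0413, 0.0271], np.float64(0.0548)], [[0.0192, -0.0825, 0.0541], np.float64(0.1096)], [[0.0287, -0.1238, 0.0812], np.float64(0.1643)], [[0.0383, -0.165, 0.1082], np.float64(0.2191)], [[0.0479, -0.2063, 0.1353], np.float64(0.2739)]] -> [   0.4205   -0.4       0.36   -199.7963] mm/row 40 deg/row 4.9
[[[-0.0037, -0.0103, 0.035], np.float64(0.0)], [[-0.0074, -0.0207, 0.07], np.float64(0.0)], [[-0.0112, -0.031, 0.105], np.float64(0.0)], [[-0.0149, -0.0414, 0.14], np.float64(0.0)], [[-0.0186, -0.0517, 0.175], np.float64(0.0)]] -> [   0.4205   -0.444     0.22   -199.7963] mm/row 29 deg/row 0.0
[[[-0.0, -0.0, 0.0272], np.float64(0.0)], [[-0.0, -0.0, 0.0545], np.float64(0.0)], [[-0.0, -0.0, 0.0817], np.float64(0.0)], [[-0.0, -0.0, 0.109], np.float64(0.0)], [[-0.0, -0.0, 0.1362], np.float64(0.0)]] -> [ 4.205000e-01 -4.440000e-01  1.110000e-01 -1.997963e+02] mm/row 22 deg/row 0.0
```

Request:
{"op": "send_rows", "data": {
  "deltas": [
    [[0.009, -0.041, 0.027], 0.055],
    [[0.018, -0.082, 0.054], 0.11],
    [[0.027, -0.123, 0.081], 0.165],
    [[0.036, -0.164, 0.108], 0.22],
    [[0.045, -0.2, 0.135], 0.275]
  ]
}}

```text
clock: 3.5
tool_pos: [0.4233, -0.395, 0.3592]
orientation: [-180.0, 0.0, 160.1]
force: [0.2, 0.2, 0.8]
opening: 0.0876
gripper_force: 0.0
```

Request:
{"op": "send_rows", "data": {
  "deltas": [
    [[-0.004, -0.01, 0.04], 0],
    [[-0.008, -0.02, 0.08], 0],
    [[-0.014, -0.04, 0.12], 0],
    [[-0.0186, -0.0517, 0.16], 0],
    [[-0.0186, -0.0517, 0.175], 0]
  ]
}}

```text
clock: 3.92
tool_pos: [0.4223, -0.4373, 0.215]
orientation: [179.9, -0.3, 160.3]
force: [-0.7, 1.0, -0.2]
opening: 0.0872
gripper_force: 0.0
```

Request:
{"op": "send_rows", "data": {
  "deltas": [
    [[0, 0, 0], 0],
    [[0, 0, 0], 0],
    [[0, 0, 0], 0],
    [[0, 0, 0], 0],
    [[0, 0, 0], 0]
  ]
}}

```text
clock: 4.33
tool_pos: [0.4249, -0.437, 0.222]
orientation: [-180.0, 0.2, 160.4]
force: [0.4, 0.0, 0.7]
opening: 0.0875
gripper_force: 0.0
```

Run:
```python
from plan import *
plan([(.4205,-.444,.111,-199.8,-1)])
S={n:ctrl.snapshot(n) for n in("top","side")}
cv2.imwrite("pics/pre.png",cv2.resize(S["side"]["color"][150:330,140:320,::-1],None,fx=3,fy=3,interpolation=cv2.INTER_CUBIC))
```

```text
from [  0.4249  -0.437    0.222  160.4267] q [-27.5  17.4 -13.5   0.  -58.9 -82.1]
[[[0.0004, -0.002, 0.0277], np.float64(0.0005)], [[0.0009, -0.004, 0.0555], np.float64(0.001)], [[0.0013, -0.0061, 0.0832], np.float64(0.0015)], [[0.0018, -0.0081, 0.111], np.float64(0.002)], [[0.0022, -0.0101, 0.1387], np.float64(0.0025)]] -> [ 4.205000e-01 -4.440000e-01  1.110000e-01  1.602017e+02] mm/row 22 deg/row 0.0
```

View pics/pre.png

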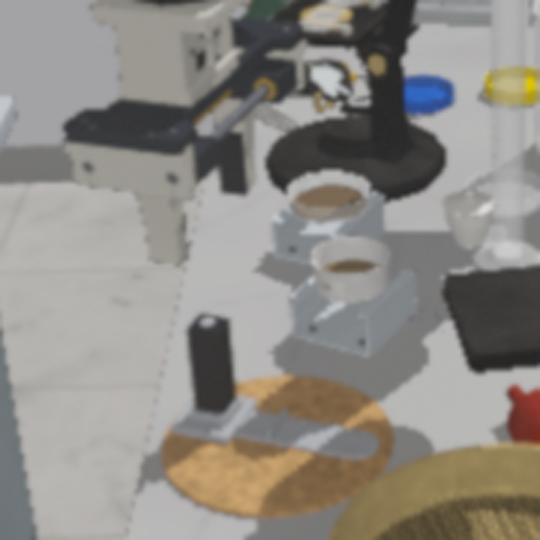

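The side crop shows the open fingers, at about (165,250) and (235,185), straddling the line above the black grip, whose top is at (208,322). I'll go down now.

Request:
{"op": "send_rows", "data": {
  "deltas": [
    [[0.0022, -0.01, 0.028], 0.0025],
    [[0.0022, -0.01, 0.056], 0.0025],
    [[0.0022, -0.01, 0.084], 0.0025],
    [[0.0022, -0.01, 0.112], 0.0025],
    [[0.0022, -0.01, 0.1387], 0.0025]
  ]
}}

```text
clock: 4.85
tool_pos: [0.42, -0.4439, 0.1088]
orientation: [-180.0, 0.1, 160.2]
force: [-0.5, -0.1, -0.3]
opening: 0.0874
gripper_force: 0.0
```

Request:
{"op": "send_rows", "data": {
  "deltas": [
    [[0, 0, 0], 0],
    [[0, 0, 0], 0],
    [[0, 0, 0], 0],
    [[0, 0, 0], 0],
    [[0, 0, 0], 0]
  ]
}}

```text
clock: 5.27
tool_pos: [0.4206, -0.4443, 0.1109]
orientation: [-180.0, 0.1, 160.2]
force: [-0.5, -0.0, 0.6]
opening: 0.0871
gripper_force: 0.0
```

Request:
{"op": "send_rows", "data": {
  "deltas": [
    [[0, 0, 0], 0],
    [[0, 0, 0], 0],
    [[0, 0, 0], 0],
    [[0, 0, 0], 0],
    [[0, 0, 0], 0]
  ],
  "gripper": 0
}}

```text
clock: 5.68
tool_pos: [0.4198, -0.4439, 0.1093]
orientation: [-180.0, 0.0, 160.2]
force: [0.6, 0.5, -0.1]
opening: 0.0598
gripper_force: 0.0
```

Request:
{"op": "send_rows", "data": {
  "deltas": [
    [[0, 0, 0], 0],
    [[0, 0, 0], 0],
    [[0, 0, 0], 0],
    [[0, 0, 0], 0],
    [[0, 0, 0], 0]
  ]
}}

```text
clock: 6.1
tool_pos: [0.4198, -0.4439, 0.1091]
orientation: [-180.0, -0.0, 160.2]
force: [-0.5, -0.4, 0.2]
opening: 0.0262
gripper_force: 0.0
```

Request:
{"op": "send_rows", "data": {
  "deltas": [
    [[0, 0, 0], 0],
    [[0, 0, 0], 0],
    [[0, 0, 0], 0],
    [[0, 0, 0], 0],
    [[0, 0, 0], 0]
  ]
}}

```text
clock: 6.52
tool_pos: [0.4198, -0.4439, 0.1091]
orientation: [180.0, -0.0, 160.2]
force: [0.3, -0.0, -1.7]
opening: 0.0238
gripper_force: 30.0
```

Request:
{"op": "send_rows", "data": {
  "deltas": [
    [[0, 0, -0.015], 0],
    [[0, 0, -0.04], 0],
    [[0, 0, -0.08], 0],
    [[0, 0, -0.12], 0],
    [[0, 0, -0.15], 0]
  ]
}}

```text
clock: 6.93
tool_pos: [0.42, -0.4442, 0.2316]
orientation: [-180.0, 0.1, 160.2]
force: [1.0, -0.9, -1.4]
opening: 0.0239
gripper_force: 30.0
```

Request:
{"op": "send_rows", "data": {
  "deltas": [
    [[0, 0, 0], -0.06],
    [[0, 0, 0], -0.12],
    [[0, 0, 0], -0.18],
    [[0, 0, 0], -0.24],
    [[0, 0, 0], -0.3]
  ]
}}

```text
clock: 7.35
tool_pos: [0.4196, -0.4437, 0.229]
orientation: [180.0, -0.0, -172.6]
force: [0.1, -0.1, -0.7]
opening: 0.0238
gripper_force: 30.0
```

Request:
{"op": "send_rows", "data": {
  "deltas": [
    [[0, 0, 0], -0.06],
    [[0, 0, 0], -0.12],
    [[0, 0, 0], -0.18],
    [[0, 0, 0], -0.24],
    [[0, 0, 0], -0.3]
  ]
}}

```text
clock: 7.77
tool_pos: [0.4196, -0.4438, 0.2289]
orientation: [180.0, -0.0, -145.6]
force: [0.4, -0.2, -1.8]
opening: 0.024
gripper_force: 30.0
```

Request:
{"op": "send_rows", "data": {
  "deltas": [
    [[0, 0, 0], -0.06],
    [[0, 0, 0], -0.12],
    [[0, 0, 0], -0.18],
    [[0, 0, 0], -0.24],
    [[0, 0, 0], -0.3]
  ]
}}

```text
clock: 8.18
tool_pos: [0.4196, -0.4438, 0.2289]
orientation: [180.0, 0.0, -118.6]
force: [-0.9, 0.0, -1.3]
opening: 0.0238
gripper_force: 30.0
```

```bash
cat > m2.py <<'E'
from fit import *
import sys
S={n:ctrl.snapshot(n) for n in("top","side")}
o=ctrl.get_obs();tp=o["tool_pos"];yaw=np.radians(o["orientation"][2])+np.pi
z=tp[2]-.107
print("tcp",tp.round(4),o["orientation"].round(1),"open",o["opening"].round(4),o["gripper_force"])
for n,s in S.items():
    for d in ctrl.cut_out(s,"dish_lifter")[:1]:
        m=d["pixels"].astype(np.float32)
        # blade only: the part ahead of the gripper
        B=[LIFT[0]]
        w=mask(s,[box(.05,.15,-.04,.04,-.02,.02)],(*tp[:2],yaw),z)>.5
        def c(p):
            q=mask(s,B,(p[0]*np.cos(yaw)*0+tp[0]+p[0]*np.cos(yaw)-p[1]*np.sin(yaw),tp[1]+p[0]*np.sin(yaw)+p[1]*np.cos(yaw),yaw+p[2]),z+p[3] if len(p)>3 else z);return np.abs(q-m)[w].sum()
        n0=3 if n=="top" else 4
        r=minimize(c,np.zeros(n0),method="Nelder-Mead",options=dict(initial_simplex=np.vstack([np.zeros(n0),np.diag([.006,.006,.06,.006][:n0])]),xatol=2e-4,fatol=.05))
        print(n,d["conf"],m[w].sum(),"dx,dy,dyaw,(dz) of lifter in tool",r.x.round(4),r.fun)
    v=s["color"][:,:,::-1].copy()
    for P in LIFT[:2]:
        h=cv2.convexHull(proj(s,T(P,(*tp[:2],yaw),z)).astype(np.float32)).astype(np.int32);cv2.polylines(v,[h],True,(0,0,255),1)
    u0,v0=proj(s,[[*tp[:2],z]])[0].astype(int);u0=max(80,u0);v0=max(65,v0)
    cv2.imwrite(f"pics/{sys.argv[1]}_{n}.png",cv2.resize(v[v0-65:v0+65,u0-75:u0+75],None,fx=3,fy=3,interpolation=cv2.INTER_CUBIC))
a,b=[cv2.imread(f"pics/{sys.argv[1]}_{n}.png") for n in S];h=min(len(a),len(b));w=min(a.shape[1],b.shape[1],400)
cv2.imwrite(f"pics/{sys.argv[1]}.png",np.hstack([a[:h,:w],b[:h,:w]]))
E
python3 m2.py held
```

```text
Traceback (most recent call last):
  File "m2.py", line 6, in <module>
    print("tcp",tp.round(4),o["orientation"].round(1),"open",o["opening"].round(4),o["gripper_force"])
                                                             ^^^^^^^^^^^^^^^^^^
AttributeError: 'float' object has no attribute 'round'
```

```bash
sed -i 's/o\["opening"\].round(4)/o["opening"]/; s/-\.107/-.105/' m2.py; python3 m2.py held
python3 - <<'E'
from plan import *
u=np.array([np.cos(np.radians(66)),np.sin(np.radians(66))]);D=np.array([.494,-.186])
A=D-.175*u;print(A,D-.089*u)
plan([(*A,.229,-114,1),(*A,.127,-114,1),(*(D-.089*u),.127,-114,1)])
E
```

```text
tcp [ 0.4197 -0.4438  0.229 ] [ 180.    0. -119.] open 0.02373241068506447 29.98845487833023
top 0.81 350.0 dx,dy,dyaw,(dz) of lifter in tool [-0.001  -0.0025  0.0329] 19.625
side 0.68 372.0 dx,dy,dyaw,(dz) of lifter in tool [-0.0072  0.0045 -0.0829  0.0007] 93.1875
[ 0.42282109 -0.34587046] [ 0.45780044 -0.26730555]
from [   0.4198   -0.4438    0.2291 -118.9806] q [-28.3  17.3 -12.7  -0.  -60.   -0.7]
[[[-0.0218, 0.0112, 0.0], np.float64(-0.0111)], [[-0.0436, 0.0224, 0.0], np.float64(-0.0221)], [[-0.0654, 0.0336, 0.0001], np.float64(-0.0332)], [[-0.0872, 0.0448, 0.0001], np.float64(-0.0442)], [[-0.109, 0.056, 0.0001], np.float64(-0.0553)]] -> [   0.4228   -0.3459    0.229  -114.0036] mm/row 20 deg/row 1.0
[[[0.0, -0.0, 0.0255], np.float64(-0.0)], [[0.0, -0.0, 0.051], np.float64(-0.0)], [[0.0, -0.0, 0.0765], np.float64(-0.0)], [[0.0, -0.0, 0.102], np.float64(-0.0)], [[0.0, -0.0, 0.1275], np.float64(-0.0)]] -> [   0.4228   -0.3459    0.127  -114.0036] mm/row 20 deg/row 0.0
[[[-0.0215, -0.0, 0.0], np.float64(-0.0)], [[-0.043, -0.0, 0.0], np.float64(-0.0)], [[-0.0645, -0.0, 0.0], np.float64(-0.0)], [[-0.086, -0.0, 0.0], np.float64(-0.0)], [[-0.1075, -0.0, 0.0], np.float64(-0.0)]] -> [   0.4578   -0.2673    0.127  -114.0036] mm/row 17 deg/row 0.0
```

View pics/held.png

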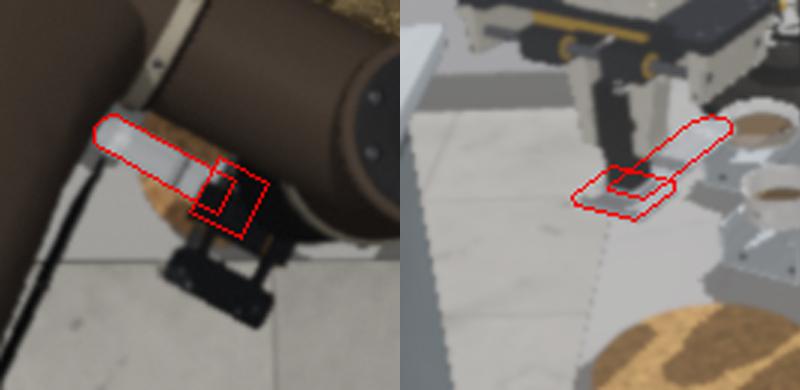

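The overlay matches the held lifter in both views, with the blade level: top view on the left, side view on the right with the nose near (730,125). Next I move to the entry line and go down.

Request:
{"op": "send_rows", "data": {
  "deltas": [
    [[-0.0218, 0.0112, 0], -0.011],
    [[-0.0436, 0.0224, 0], -0.022],
    [[-0.0654, 0.0336, 0], -0.033],
    [[-0.0872, 0.0448, 0], -0.044],
    [[-0.109, 0.056, 0], -0.055]
  ]
}}

```text
clock: 8.9
tool_pos: [0.4225, -0.3451, 0.2292]
orientation: [-180.0, 0.0, -114.0]
force: [0.7, 1.0, -1.4]
opening: 0.0239
gripper_force: 30.0
```

Request:
{"op": "send_rows", "data": {
  "deltas": [
    [[0, 0, 0.025], 0],
    [[0, 0, 0.05], 0],
    [[0, 0, 0.08], 0],
    [[0, 0, 0.11], 0],
    [[0, 0, 0.1275], 0]
  ]
}}

```text
clock: 9.32
tool_pos: [0.4217, -0.3454, 0.125]
orientation: [179.9, 0.0, -114.0]
force: [0.1, -0.2, -1.5]
opening: 0.0238
gripper_force: 30.0
```

Request:
{"op": "send_rows", "data": {
  "deltas": [
    [[0, 0, 0], 0],
    [[0, 0, 0], 0],
    [[0, 0, 0], 0],
    [[0, 0, 0], 0],
    [[0, 0, 0], 0]
  ]
}}

```text
clock: 9.73
tool_pos: [0.4233, -0.3462, 0.1284]
orientation: [-179.9, 0.0, -113.9]
force: [-1.3, 0.1, -0.8]
opening: 0.0238
gripper_force: 30.0
```

```bash
python3 m2.py entry
python3 - <<'E'
from plan import *
u=np.array([np.cos(np.radians(66)),np.sin(np.radians(66))]);D=np.array([.494,-.186])
plan([(*(D-.089*u),.126,-114,1)])
E
```

```text
tcp [ 0.423  -0.3461  0.1281] [-179.9    0.  -113.9] open 0.023473795648437233 29.98882681131363
side 0.95 379.0 dx,dy,dyaw,(dz) of lifter in tool [ 0.0033 -0.0008  0.004  -0.0034] 154.5625
from [   0.4228   -0.346     0.1277 -113.8854] q [-18.7  18.  -27.5   0.  -44.4  -5.1]
[[[-0.0215, -0.0, 0.0004], np.float64(0.0003)], [[-0.043, -0.0001, 0.0008], np.float64(0.0005)], [[-0.0646, -0.0001, 0.0013], np.float64(0.0008)], [[-0.0861, -0.0002, 0.0017], np.float64(0.001)], [[-0.1076, -0.0002, 0.0021], np.float64(0.0013)]] -> [   0.4578   -0.2673    0.126  -114.0024] mm/row 17 deg/row 0.0
```

View pics/entry.png

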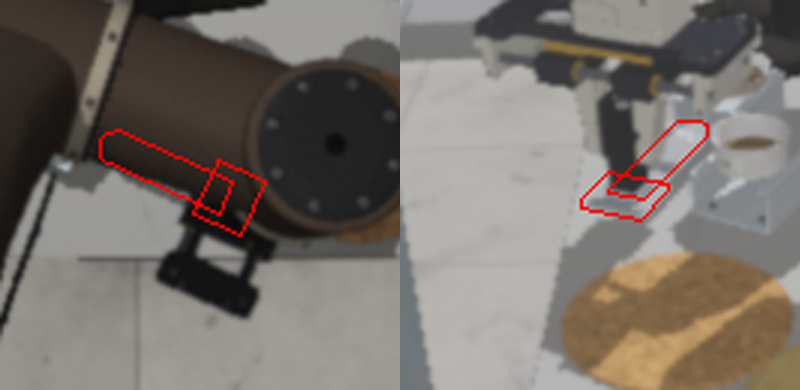

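The overlay follows the lifter and the nose sits just short of the stand's open end, pointing along the slot and clear of the tin. I'll slide it in slowly.

Request:
{"op": "send_rows", "data": {
  "deltas": [
    [[-0.01, 0, 0], 0],
    [[-0.02, 0, 0], 0],
    [[-0.03, 0, 0.001], 0],
    [[-0.04, 0, 0.001], 0],
    [[-0.052, 0, 0.001], 0]
  ]
}}

```text
clock: 10.35
tool_pos: [0.4398, -0.307, 0.1263]
orientation: [180.0, -0.0, -113.9]
force: [-0.3, -0.0, -0.7]
opening: 0.024
gripper_force: 30.0
```

Request:
{"op": "send_rows", "data": {
  "deltas": [
    [[-0.011, 0, 0], 0],
    [[-0.022, 0, 0], 0],
    [[-0.033, 0, 0], 0],
    [[-0.044, 0, 0], 0],
    [[-0.055, 0, 0], 0]
  ]
}}

```text
clock: 10.77
tool_pos: [0.4577, -0.2667, 0.1264]
orientation: [-180.0, -0.0, -113.9]
force: [0.9, -0.6, -1.9]
opening: 0.0237
gripper_force: 30.0
```

Request:
{"op": "send_rows", "data": {
  "deltas": [
    [[0, 0, 0], 0],
    [[0, 0, 0], 0],
    [[0, 0, 0], 0],
    [[0, 0, 0], 0],
    [[0, 0, 0], 0]
  ]
}}

```text
clock: 11.18
tool_pos: [0.4571, -0.2679, 0.1263]
orientation: [180.0, -0.0, -113.9]
force: [0.4, 0.3, -0.5]
opening: 0.0238
gripper_force: 30.0
```

```bash
cat > m3.py <<'E'
from fit import *
s=ctrl.snapshot("side");o=ctrl.get_obs();tp=o["tool_pos"];yaw=np.radians(o["orientation"][2])+np.pi
import sys
zd=float(sys.argv[2]);p0=[float(sys.argv[3]),float(sys.argv[4]),0]
for th,r,h,q,z in(("soil_dish",.0345,.015,p0,zd),("tin",.03,.026,(.5155,-.316,0),.036)):
    uv0=proj(s,[[q[0],q[1],z+h/2]])[0]
    L=[d for d in ctrl.cut_out(s,th) if np.hypot(*(np.array(d["xy"])*[560,420]-uv0))<16]
    if not L: print(th,"none");continue
    m=L[0]["pixels"].astype(np.float32)
    x,f=fit([(s,m)],[cyl(r,0,h)],q,z);d=x[:2]-tp[:2];c,n=np.cos(yaw),np.sin(yaw)
    print(th,m.sum(),x[:2].round(4),round(f,3),"in tool x,y",(c*d[0]+n*d[1]).round(4),(c*d[1]-n*d[0]).round(4))
print(tp,o["orientation"],o["force"])
v0,u0=int(uv0[1]),int(uv0[0])
cv2.imwrite(f"pics/{sys.argv[1]}.png",cv2.resize(s["color"][v0-80:v0+70,u0-90:u0+90,::-1],None,fx=4,fy=4,interpolation=cv2.INTER_CUBIC))
E
python3 m3.py under .036 .494 -.186
```

```text
soil_dish 253.0 [ 0.4968 -0.1874] 0.676 in tool x,y 0.0897 -0.0036
tin 492.0 [ 0.5156 -0.3171] 0.09 in tool x,y -0.0213 -0.0734
[ 0.45711024 -0.26791939  0.12634597] [ 1.79994515e+02 -2.05826599e-03 -1.13916200e+02] [ 0.4502663   0.08871787 -1.16759937]
```

View pics/under.png

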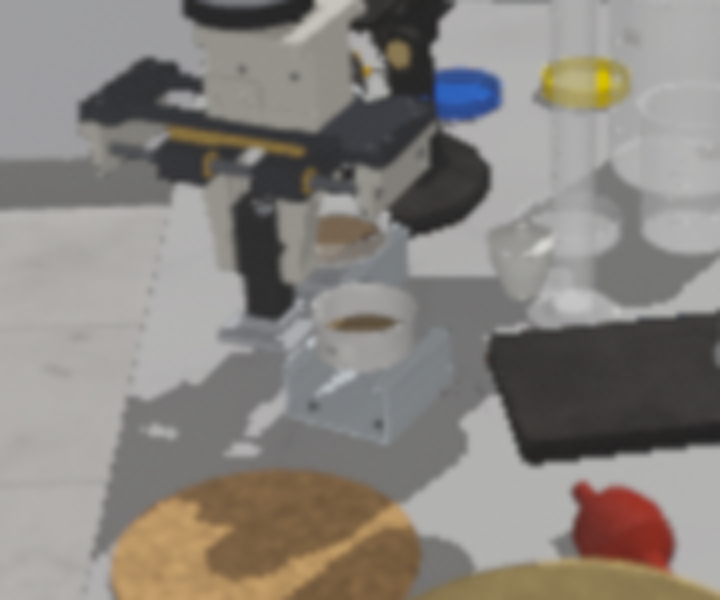

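The blade is under the dish with no contact force, and neither the dish (345,240 in the crop) nor the tin (365,320) has moved. I'll raise it slowly.

Request:
{"op": "send_rows", "data": {
  "deltas": [
    [[0, 0, -0.004], 0],
    [[0, 0, -0.008], 0],
    [[0, 0, -0.012], 0],
    [[0, 0, -0.016], 0],
    [[0, 0, -0.02], 0]
  ]
}}

```text
clock: 11.75
tool_pos: [0.4573, -0.2676, 0.1428]
orientation: [-180.0, 0.0, -113.9]
force: [0.0, -0.4, -2.4]
opening: 0.0239
gripper_force: 30.0
```

Request:
{"op": "send_rows", "data": {
  "deltas": [
    [[0, 0, -0.004], 0],
    [[0, 0, -0.009], 0],
    [[0, 0, -0.015], 0],
    [[0, 0, -0.022], 0],
    [[0, 0, -0.03], 0]
  ]
}}

```text
clock: 12.17
tool_pos: [0.4572, -0.2676, 0.1668]
orientation: [180.0, -0.0, -113.9]
force: [-0.2, -0.2, -2.0]
opening: 0.0237
gripper_force: 30.0
```

Request:
{"op": "send_rows", "data": {
  "deltas": [
    [[0, 0, -0.009], 0],
    [[0, 0, -0.018], 0],
    [[0, 0, -0.027], 0],
    [[0, 0, -0.036], 0],
    [[0, 0, -0.043], 0]
  ]
}}

```text
clock: 12.58
tool_pos: [0.4575, -0.2677, 0.2019]
orientation: [-180.0, 0.0, -113.9]
force: [0.7, -0.3, -2.5]
opening: 0.024
gripper_force: 30.0
```

Request:
{"op": "send_rows", "data": {
  "deltas": [
    [[0, 0, -0.007], 0],
    [[0, 0, -0.015], 0],
    [[0, 0, -0.023], 0],
    [[0, 0, -0.029], 0],
    [[0, 0, -0.032], 0]
  ]
}}

```text
clock: 13.0
tool_pos: [0.4576, -0.2677, 0.2273]
orientation: [-179.9, 0.0, -113.9]
force: [0.1, -0.1, -1.9]
opening: 0.0241
gripper_force: 30.0
```

```bash
python3 m3.py lifted .123 .494 -.186
python3 - <<'E'
from plan import *
u=np.array([np.cos(np.radians(66)),np.sin(np.radians(66))]);M=np.array([.466,-.470]);E=M-.050*u
plan([(*E,.227,-114,4),(*E,.114,-114,2)])
E
```

```text
soil_dish 291.0 [ 0.4972 -0.1824] 0.433 in tool x,y 0.0941 -0.0017
tin 481.0 [ 0.5155 -0.316 ] 0.117 in tool x,y -0.0207 -0.0725
[ 0.45761994 -0.26773521  0.22736982] [-1.79931734e+02  7.84210741e-03 -1.13876194e+02] [-0.29710012 -0.76610908 -2.8496261 ]
from [   0.4573   -0.2676    0.2264 -113.8898] q [ -9.1  10.  -22.9  -0.  -57.  -14.8]
[[[0.0145, -0.0056, -0.0], np.float64(0.0001)], [[0.029, -0.0112, -0.0001], np.float64(0.0001)], [[0.0434, -0.0169, -0.0001], np.float64(0.0002)], [[0.0579, -0.0225, -0.0002], np.float64(0.0002)], [[0.0724, -0.0281, -0.0002], np.float64(0.0003)]] -> [   0.4544   -0.3297    0.2265 -113.9168] mm/row 12 deg/row 0.0
[[[0.0145, -0.0056, -0.0], np.float64(0.0001)], [[0.0289, -0.0112, -0.0001], np.float64(0.0001)], [[0.0434, -0.0169, -0.0001], np.float64(0.0002)], [[0.0578, -0.0225, -0.0002], np.float64(0.0002)], [[0.0723, -0.0281, -0.0002], np.float64(0.0003)]] -> [   0.4515   -0.3916    0.2267 -113.9438] mm/row 12 deg/row 0.0
[[[0.0145, -0.0056, -0.0], np.float64(0.0001)], [[0.0289, -0.0112, -0.0001], np.float64(0.0001)], [[0.0434, -0.0169, -0.0001], np
[... 336 characters left out ...]
0.0578, -0.0226, -0.0002], np.float64(0.0002)], [[0.0723, -0.0282, -0.0002], np.float64(0.0003)]] -> [   0.4456   -0.5157    0.227  -113.9978] mm/row 12 deg/row 0.0
[[[0.0, -0.0, 0.0141], np.float64(0.0)], [[0.0, -0.0, 0.0282], np.float64(0.0)], [[0.0, -0.0, 0.0424], np.float64(0.0)], [[0.0, -0.0, 0.0565], np.float64(0.0)], [[0.0, -0.0, 0.0706], np.float64(0.0)]] -> [   0.4456   -0.5157    0.1705 -113.9978] mm/row 11 deg/row 0.0
[[[0.0, -0.0, 0.0141], np.float64(0.0)], [[0.0, -0.0, 0.0283], np.float64(0.0)], [[0.0, -0.0, 0.0424], np.float64(0.0)], [[0.0, -0.0, 0.0566], np.float64(0.0)], [[0.0, -0.0, 0.0707], np.float64(0.0)]] -> [   0.4456   -0.5157    0.114  -113.9978] mm/row 11 deg/row 0.0
```

View pics/lifted.png

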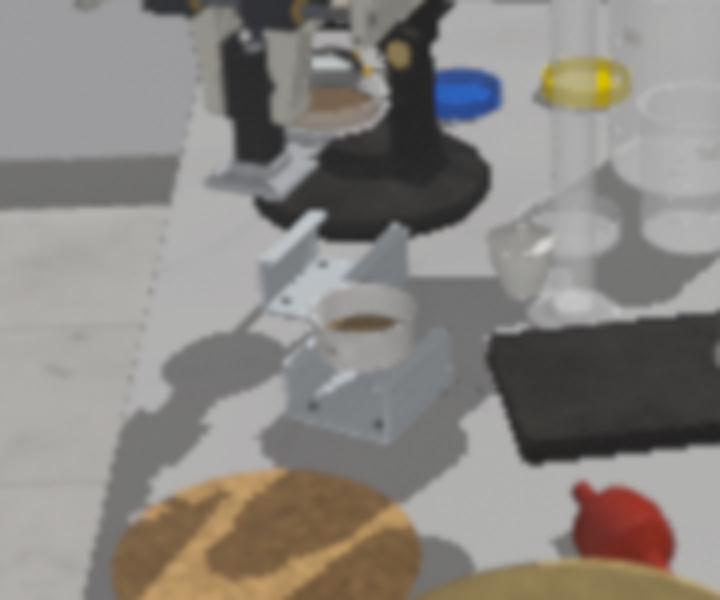

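The dish is on the blade at about x = 0.09, level, and the stand is empty; the tin hasn't moved. Now I carry it with gentle ramps.

Request:
{"op": "send_rows", "data": {
  "deltas": [
    [[0.0025, -0.001, 0], 0],
    [[0.0075, -0.003, 0], 0],
    [[0.015, -0.006, 0], 0],
    [[0.025, -0.0097, 0], 0],
    [[0.0375, -0.0145, 0], 0]
  ]
}}

```text
clock: 13.57
tool_pos: [0.4557, -0.3005, 0.2263]
orientation: [180.0, -0.0, -113.9]
force: [0.4, -0.3, -2.2]
opening: 0.0239
gripper_force: 30.0
```

Request:
{"op": "send_rows", "data": {
  "deltas": [
    [[0.0145, -0.0056, 0], 0],
    [[0.029, -0.0112, 0], 0],
    [[0.0434, -0.0169, 0], 0],
    [[0.0578, -0.0225, 0], 0],
    [[0.0723, -0.0281, 0], 0]
  ]
}}

```text
clock: 13.98
tool_pos: [0.4527, -0.3633, 0.2262]
orientation: [180.0, -0.0, -113.9]
force: [0.8, 0.2, -1.4]
opening: 0.0237
gripper_force: 30.0
```

Request:
{"op": "send_rows", "data": {
  "deltas": [
    [[0.0145, -0.0056, 0], 0],
    [[0.029, -0.0112, 0], 0],
    [[0.0434, -0.0169, 0], 0],
    [[0.0578, -0.0225, 0], 0],
    [[0.0723, -0.0281, 0], 0]
  ]
}}

```text
clock: 14.4
tool_pos: [0.4499, -0.425, 0.2263]
orientation: [180.0, 0.0, -113.9]
force: [-0.3, -0.4, -1.3]
opening: 0.0237
gripper_force: 30.0
```

Request:
{"op": "send_rows", "data": {
  "deltas": [
    [[0.0145, -0.0056, 0], 0],
    [[0.029, -0.0112, 0], 0],
    [[0.0434, -0.0169, 0], 0],
    [[0.0578, -0.0225, 0], 0],
    [[0.0723, -0.0281, 0], 0]
  ]
}}

```text
clock: 14.82
tool_pos: [0.4471, -0.487, 0.2264]
orientation: [180.0, -0.0, -113.9]
force: [0.3, -0.5, -2.1]
opening: 0.0238
gripper_force: 30.0
```

Request:
{"op": "send_rows", "data": {
  "deltas": [
    [[0.012, -0.0046, 0], 0],
    [[0.021, -0.008, 0], 0],
    [[0.028, -0.0108, 0], 0],
    [[0.033, -0.0127, 0], 0],
    [[0.0352, -0.0138, 0], 0]
  ]
}}

```text
clock: 15.23
tool_pos: [0.4458, -0.5164, 0.2262]
orientation: [180.0, 0.0, -113.9]
force: [-0.4, 0.4, -2.7]
opening: 0.0234
gripper_force: 30.0
```

```bash
python3 m3.py over .123 .482 -.433
python3 - <<'E'
from plan import *
u=np.array([np.cos(np.radians(66)),np.sin(np.radians(66))]);M=np.array([.466,-.470]);E=M-.050*u
plan([(*E,.114,-114,2)])
E
```

```text
soil_dish 444.0 [ 0.4846 -0.4329] 0.543 in tool x,y 0.092 -0.0017
tin 334.0 [ 0.5157 -0.316 ] 0.603 in tool x,y 0.2115 0.0173
[ 0.44582339 -0.51639759  0.22629794] [ 1.79994696e+02 -2.09475247e-03 -1.13893276e+02] [ 0.5409443  -1.48454729 -1.93267495]
from [   0.4459   -0.5157    0.2264 -113.8781] q [-32.8  23.7  -3.4  -0.  -62.9   8.9]
[[[0.0, 0.0, 0.014], np.float64(0.0001)], [[0.0, 0.0001, 0.0281], np.float64(0.0003)], [[0.0, 0.0001, 0.0421], np.float64(0.0004)], [[0.0, 0.0002, 0.0562], np.float64(0.0006)], [[0.0, 0.0002, 0.0702], np.float64(0.0007)]] -> [   0.4458   -0.5157    0.1702 -113.9411] mm/row 11 deg/row 0.0
[[[0.0, 0.0, 0.0141], np.float64(0.0001)], [[0.0, 0.0, 0.0281], np.float64(0.0003)], [[0.0001, 0.0001, 0.0422], np.float64(0.0004)], [[0.0001, 0.0001, 0.0562], np.float64(0.0006)], [[0.0001, 0.0001, 0.0703], np.float64(0.0007)]] -> [ 4.457000e-01 -5.157000e-01  1.140000e-01 -1.140041e+02] mm/row 11 deg/row 0.0
```

Request:
{"op": "send_rows", "data": {
  "deltas": [
    [[0.001, 0, 0.008], 0],
    [[0.003, 0, 0.02], 0],
    [[0.005, 0, 0.036], 0],
    [[0.007, 0, 0.053], 0],
    [[0.0075, 0, 0.07], 0]
  ]
}}

```text
clock: 15.8
tool_pos: [0.443, -0.5212, 0.1685]
orientation: [179.9, 0.0, -113.9]
force: [0.4, 0.3, -1.9]
opening: 0.024
gripper_force: 30.0
```

Request:
{"op": "send_rows", "data": {
  "deltas": [
    [[0, 0, 0.015], 0],
    [[0, 0, 0.03], 0],
    [[0, 0, 0.045], 0],
    [[0, 0, 0.057], 0],
    [[0, 0, 0.066], 0]
  ]
}}

```text
clock: 16.22
tool_pos: [0.4432, -0.5212, 0.116]
orientation: [179.9, 0.0, -113.9]
force: [-0.2, -0.2, -2.0]
opening: 0.024
gripper_force: 30.0
```

Request:
{"op": "send_rows", "data": {
  "deltas": [
    [[0, 0, 0.002], 0],
    [[0, 0, 0.003], 0],
    [[0, 0, 0.004], 0],
    [[0, 0, 0.005], 0],
    [[0, 0, 0.005], 0]
  ]
}}

```text
clock: 16.63
tool_pos: [0.4437, -0.5216, 0.1142]
orientation: [-179.9, -0.0, -113.9]
force: [1.1, 0.8, -1.6]
opening: 0.0237
gripper_force: 30.0
```

Request:
{"op": "send_rows", "data": {
  "deltas": [
    [[0, 0, 0.001], 0],
    [[0, 0, 0.002], 0],
    [[0, 0, 0.003], 0],
    [[0, 0, 0.004], 0],
    [[0, 0, 0.005], 0]
  ]
}}

```text
clock: 17.05
tool_pos: [0.4434, -0.5214, 0.1095]
orientation: [-180.0, 0.0, -113.9]
force: [-0.6, 0.1, -2.7]
opening: 0.024
gripper_force: 30.0
```

Request:
{"op": "send_rows", "data": {
  "deltas": [
    [[0, 0, 0], 0],
    [[0, 0, 0.0005], 0],
    [[0, 0, 0.001], 0],
    [[0, 0, 0.001], 0],
    [[0, 0, 0.001], 0]
  ]
}}

```text
clock: 17.47
tool_pos: [0.4434, -0.5215, 0.1091]
orientation: [-180.0, -0.0, -113.9]
force: [-1.1, 0.8, 1.4]
opening: 0.024
gripper_force: 30.0
```

Force has turned positive, so the lifter has touched down. I'll release and back straight up.

Request:
{"op": "send_rows", "data": {
  "deltas": [
    [[0, 0, 0], 0],
    [[0, 0, 0], 0],
    [[0, 0, 0], 0],
    [[0, 0, 0], 0],
    [[0, 0, 0], 0]
  ],
  "gripper": 0.7
}}

```text
clock: 17.88
tool_pos: [0.4435, -0.5215, 0.1088]
orientation: [-180.0, -0.0, -113.9]
force: [-0.1, 0.0, -0.6]
opening: 0.0517
gripper_force: 0.0
```

Request:
{"op": "send_rows", "data": {
  "deltas": [
    [[0, 0, 0], 0],
    [[0, 0, 0], 0],
    [[0, 0, 0], 0],
    [[0, 0, 0], 0],
    [[0, 0, 0], 0]
  ]
}}

```text
clock: 18.3
tool_pos: [0.4434, -0.5214, 0.1088]
orientation: [-180.0, -0.0, -113.9]
force: [-0.3, -0.1, -0.3]
opening: 0.0614
gripper_force: 0.0
```

Request:
{"op": "send_rows", "data": {
  "deltas": [
    [[0, 0, -0.01], 0],
    [[0, 0, -0.03], 0],
    [[0, 0, -0.06], 0],
    [[0, 0, -0.1], 0],
    [[0, 0, -0.14], 0]
  ]
}}

```text
clock: 18.72
tool_pos: [0.443, -0.5212, 0.222]
orientation: [179.9, 0.0, -113.9]
force: [1.0, -0.8, 0.3]
opening: 0.0611
gripper_force: 0.0
```

Request:
{"op": "send_rows", "data": {
  "deltas": [
    [[0, 0, -0.03], 0],
    [[0, 0, -0.06], 0],
    [[0, 0, -0.08], 0],
    [[0, 0, -0.09], 0],
    [[0, 0, -0.09], 0]
  ]
}}

```text
clock: 19.13
tool_pos: [0.4439, -0.5219, 0.2956]
orientation: [-179.8, -0.1, -113.9]
force: [-0.1, 0.2, -0.2]
opening: 0.0616
gripper_force: 0.0
```

```bash
python3 m3.py end .007 .482 -.438
python3 - <<'E'
import cv2
from h import *
s=ctrl.snapshot("side")
cv2.imwrite("pics/final.png",cv2.resize(s["color"][190:330,160:330,::-1],None,fx=4,fy=4,interpolation=cv2.INTER_CUBIC))
E
```

```text
soil_dish 663.0 [ 0.4823 -0.4411] 0.058 in tool x,y 0.0891 -0.0029
tin 504.0 [ 0.515  -0.3173] 0.073 in tool x,y 0.2156 0.0172
[ 0.443498   -0.52140114  0.29350066] [-1.79913112e+02 -2.92096287e-03 -1.13886343e+02] [ 0.67494217 -0.0965736  -0.96104381]
```

View pics/final.png

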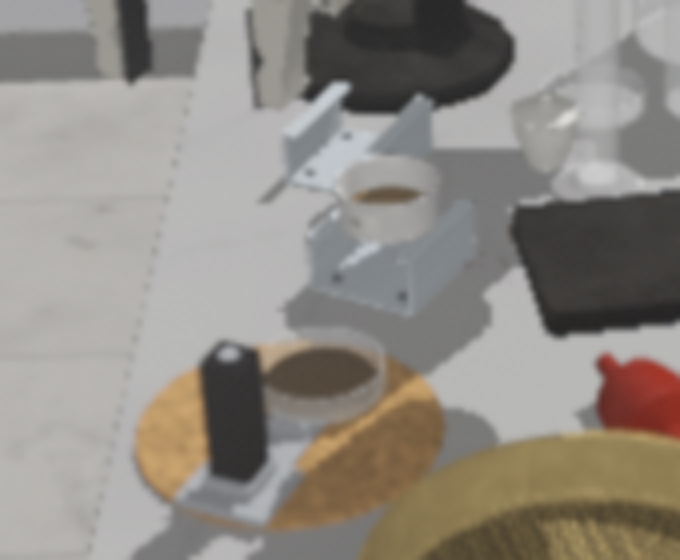

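The lifter stands flat on the mat and the dish (320,375) sits on its blade, about 33 mm from the mat's centre. The gripper is clear.

```bash
python3 -c "
from plant import ctrl
print(ctrl.close_job())"
```

```text
the job is handed in; nothing more can be done
None
```

The job is handed in with no verdict shown: the soil dish sits on the lifter's blade on the cork mat, about 33 mm from its centre; the lifter is released, the gripper is clear, and the tin has not visibly moved.

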